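Raking-light record photograph of the panel

ROBOT

A 6-joint arm with a two-finger parallel gripper is mounted at the origin on the work surface. World frame = base frame: x ahead of the robot, y to its left, z up, the work surface at z = 0. Lengths are in m, angles in rad, forces in N, time in s.
With the tool pointing down it reaches from about 0.25 to 0.725 m from the base axis. Payload 4 kg.
Tool frame: the origin (TCP) lies midway between the tips of the shut fingers; the grasp point (between the pads) lies 19 mm behind it (bot.grip_depth is the distance from the TCP to the grasp point, in m); z points along the fingers, y is the line along which they close (so a half turn about z gives the same grasp; the last joint's range is limited). The gripper opens to 85 mm and grips with 20 to 120 N. Pads are 22 mm wide; open, the fingers measure 114 mm over their backs; the gripper's body (76 mm by 85 mm) begins 54 mm behind the grasp point. The pads swing forward as they close: fully open they stand 13 mm farther back than shut.
Start: joints at [0, 0.241, 0.005, 1.335, 0, 1.571], TCP at [0.5, -0, 0.231] pointing down, gripper open.
Joint ranges: [-2.72, 2.72], [-1.05, 1.87], [-1.09, 1.28], [-1.99, 2.15], [-1.42, 1.44], [-3.14, 3.14]. Speed limits (rad/s): [2.79, 2.79, 3.14, 3.14, 3.14, 3.14].

INTERFACE

Orientations are given as a unit quaternion [x, y, z, w].
In Python, from workcell import bot gives the robot as it stands.
- The arm moves only by the shell command python3 -m creep 'ROWS'. ROWS is JSON, one flat list of numbers, 5 for each row, row after row: the shift along the world's x, y, z in m, then the turn about the world's z in rad, then the finger opening in m, from 0 to 0.0854. In form: [x, y, z, twist, claw, x, y, z, twist, claw, ...]. A call has 1 to 10 rows; each row is the pose to reach, as a shift and turn from the pose commanded when the call began; what a row does not reach only later rows make up. A row lasts 1/12 s, in which the tool goes at most 41.7 mm and 7.16 degrees, less where a joint would pass 70% of its speed; a pose out of reach is approached as far as the arm can. A call with a gripper value outside its range is refused whole. The fingers move at their own pace and stop on an object; the grip force is fixed at half the most. Time passes only in rows, so rows that repeat a pose let the fingers close. It gives the time, the measured TCP pose, the force, the opening and the grip force at its end, in the units of the state.
- bot.get_obs(): the state, without advancing time (a new reading comes with each control period).
- bot.camera(name): name is "scene" or "side" or "wrist"; returns a dict with "pixels" (420x560x3 uint8, red, green, blue), "camera_matrix" (3x3 intrinsics, pixels), "extrinsics" (4x4, takes a point from world to camera coordinates); the wrist camera has in their place "T_tool_cam" (4x4, takes a point from camera to tool coordinates, whose origin is the TCP and whose axes are the flange's). Camera axes: x right, y down, z forward; pixel columns grow to the right and rows downward; lengths in m; the calibration is good to about 2 mm. A picture is of the moment at which its call begins: read the wrist's pose just before it. There is no depth.
- bot.job_done(): hands the job in; it is judged then, once.
Trained networks look in the newest picture that a camera, given by its name, has taken for a name from the list of things; names that differ only in an ending like _2 or _b are one class to them, and where a whole thing is asked for, a point or a joint stands for the part that bears it (a point fixed in the world has none). Each returns a list of dicts, best first, with "score" (0 to 1); they miss things now and then, are a little off and sometimes report something else, mostly with a low value. They report only what shows in the picture. A call takes as long as a camera call.
- bot.look_for(camera, thing): "centre" ([column, row] as shares, 0 to 1, of the picture: columns of its width, rows of its height, amid what is visible of it).
- bot.place_of(camera, thing): "centre" ([column, row] as shares, 0 to 1, of the picture: columns of its width, rows of its height: a listed point, or the origin of a listed thing).
The state is a dict: "clock": time; "joint_pos": joint angles; "joint_vel": joint speeds; "tau": joint torques, N m; "eef_pos": TCP position; "tool_rot": TCP orientation; "ft_force": force on the tool from outside, world axes, zero at the start; "ft_torque": the same for the moment, N m; "grip_width": finger opening in m; "grasp_force": force on a finger pad.
Only numpy, scipy, OpenCV 4.12 (cv2) and the standard library are available. Lean on these libraries where they do the work, as an engineer would, in place of code of your own. Each camera call takes 0.05 s, during which the arm holds its last target. There are 200 camera calls.

TASK

Take a raking-light photograph of the painted panel, using only the closed fingertips: press the white-dot end of the blue paddle fully down to switch the lamp on, then press the green shutter button fully home and hold it a moment, let it spring back, and press the paddle's black-bar end fully down to switch the lamp off. The shutter may only be pressed while the lamp is on. Do not press the red or yellow button, do not lift, tip or shove the button boxes, and leave everything else on the bench where it is.

Things in the scene. Friction and masses are not known exactly. Their poses are not given: they have to be found in the camera images.
- lamp_switch: Lamp switch: a black base 128 (its x) x 70 (its y) x 34 mm high, screwed to the table, with a long blue see-saw paddle on top. Origin: centre of its underside on the table. Its x axis runs along the paddle towards the paddle's white-dot end. It can stand at any yaw.
- paddle (a joint): Tilt of the blue paddle (100 x 44 x 10 mm, pivot at its middle, 48 mm above the table), rad. +0.16: white-dot end fully down = lamp on. -0.16: black-bar end fully down = lamp off. It starts at or near off, and stays where it is left (friction only): about 3.5 N pressed 36 mm from the pivot moves it. Each end travels about 12 mm there.
- paddle_white (a point): Point on the paddle's top face, 36 mm from the pivot, at the end with the white dot (26 mm across): press here for lamp on. About 59 mm above the table when off, 47 mm when on. Moves with the paddle.
- paddle_black (a point): Point on the paddle's top face, 36 mm from the pivot, at the end with the black bar: press here for lamp off. About 47 mm above the table when off, 59 mm when on. Moves with the paddle.
- green_box: Loose grey push-button box (camera shutter release), 72 x 72 x 38 mm, about 0.5 kg on a rubber foot, with a round green button in the middle of its top in a dark collar 44 mm across reaching 42 mm. Origin: centre of its underside. z up.
- green_button (a joint): How far the green button is pressed, m: 0 released, 0.006 fully home (about 4 N; about 1.2 N to start it). It springs back.
- green_button_top (a point): Centre of the top face of the green button (32 mm across), 52 mm above the table when released.
- red_box: Loose grey push-button box (easel motor), 72 x 72 x 38 mm, about 0.5 kg on a rubber foot, with a round red button in the middle of its top in a dark collar 44 mm across reaching 42 mm. Origin: centre of its underside. z up.
- red_button (a joint): How far the red button is pressed, m: 0 released, 0.006 fully home (about 4 N; about 1.2 N to start it). It springs back.
- red_button_top (a point): Centre of the top face of the red button (32 mm across), 52 mm above the table when released.
- yellow_box: Loose grey push-button box (lamp-stand motor), 72 x 72 x 38 mm, about 0.5 kg on a rubber foot, with a round yellow button in the middle of its top in a dark collar 44 mm across reaching 42 mm. Origin: centre of its underside. z up.
- yellow_button (a joint): How far the yellow button is pressed, m: 0 released, 0.006 fully home (about 4 N; about 1.2 N to start it). It springs back.
- yellow_button_top (a point): Centre of the top face of the yellow button (32 mm across), 52 mm above the table when released.
- jar: Bystander: clear glass jar with green cap, 62 mm across, 85 mm high. Origin: centre of its underside.
- solvent: Bystander: amber bottle with black cap, 54 mm across, 100 mm high. Origin: centre of its underside.
- bowl: Bystander: small white bowl, 68 mm across, 32 mm high. Origin: centre of its underside.
- magnifier: Bystander: magnifying glass lying flat, lens 92 mm across, handle reaching 133 mm from the lens centre along -x, 16 mm high. Origin under the lens centre.
- weight: Bystander: steel weight 90 (x) x 45 (y) x 30 mm. Origin: centre of its underside.
- brushes: Bystander: terracotta pot of brushes, 76 mm across, 90 mm high, brushes to 225 mm. Origin: centre of its underside.

How it is judged:
On the way, in this order (a step that is already met when the one before it is completed fails the run):
1. lamp on: the paddle's white-dot end is fully down (value of joint paddle above 0.12 rad), for 0.2 s.
2. shutter: the green button is fully home while the lamp is on (value of joint green_button above 0.0045 m and value of joint paddle above 0.12 rad), for 0.1 s.
3. lamp off again: the paddle's black-bar end is fully down, the green button released (value of joint paddle below -0.12 rad and value of joint green_button below 0.0015 m), for 0.2 s.
At the end, for the whole second after the job is handed in: The paddle is at off (below -0.12 rad), all buttons are released (within 1.5 mm), and the button boxes and bystanders stand at rest and upright within 25 mm of where they started (all of step 3 and value of joint each of red_button, yellow_button below 0.0015 m and distance of each of green_box, red_box, yellow_box, jar, solvent, bowl, magnifier, weight, brushes from where it was at the start of the episode below 0.025 m and angle between each of green_box, red_box, yellow_box, jar, solvent, bowl, magnifier, weight, brushes's own z axis and vertical below 0.1 rad and linear speed of each of green_box, red_box, yellow_box, jar, solvent, bowl, magnifier, weight, brushes below 0.02 m/s); the robot touches nothing.
It fails at once if the shutter button is pressed while the lamp is not switched on (value of joint green_button above 0.003 m and value of joint paddle below 0.08 rad).
It fails at once if the red or the yellow button is pressed (value of joint any of red_button, yellow_button above 0.002 m).
It fails at once if a push-button box is lifted or tipped (height (world z) of any of green_box, red_box, yellow_box above 0.008 m or angle between any of green_box, red_box, yellow_box's own z axis and vertical above 0.15 rad).
It fails at once if a push-button box is shoved more than 25 mm (distance of any of green_box, red_box, yellow_box from where it was at the start of the episode above 0.025 m).
It fails at once if a bystander is moved more than 25 mm (distance of any of jar, solvent, bowl, magnifier, weight, brushes from where it was at the start of the episode above 0.025 m).
It also fails if it takes over 48 s, if anything falls off the work surface, if the arm or the gripper's body presses on something with over 40 N, if the wrist force passes 120 N, or if a joint passes its speed limit or range.

## Working session

There is one attempt and no reset: what is moved stays moved. The work goes in short steps, Python scripts to look and compute and a shell command to move; the robot and the scene stay as the last step left them, time stands still between calls to the robot, and variables do not carry over. Pictures are saved under pics/ and viewed, at most 10 in all, crops included, and the job is handed in when it is done.

```bash
mkdir -p pics; cat > h.py <<'E'
import numpy as np, cv2
from workcell import bot
from scipy.spatial.transform import Rotation as R
def cam(n):
    o=bot.get_obs(); c=bot.camera(n); K=np.array(c["camera_matrix"])
    if n=="wrist":
        T=np.eye(4);T[:3,:3]=R.from_quat(o["tool_rot"]).as_matrix();T[:3,3]=o["eef_pos"]
        E=np.linalg.inv(T@np.array(c["T_tool_cam"]))
    else: E=np.array(c["extrinsics"])
    return c["pixels"],K,E
def tri(obs):  # [(K,E,uv px)]
    A=[]
    for K,E,u in obs:
        P=K@E[:3]; A+= [u[0]*P[2]-P[0],u[1]*P[2]-P[1]]
    X=np.linalg.svd(np.array(A))[2][-1]; return X[:3]/X[3]
def ray(K,E,u,z):
    d=E[:3,:3].T@np.linalg.inv(K)@np.array([u[0],u[1],1]); c=-E[:3,:3].T@E[:3,3]
    return c+d*(z-c[2])/d[2]
E
cat > a.py <<'E'
from h import *
C={}
for n in ("scene","side","wrist"):
    C[n]=cam(n); cv2.imwrite(f"pics/{n}0.png",C[n][0][:,:,::-1])
H=dict(paddle_white=.059,paddle_black=.047,green_button_top=.052,red_button_top=.052,yellow_button_top=.052,lamp_switch=0,jar=0,solvent=0,bowl=0,magnifier=0,weight=0,brushes=0)
for t,z in H.items():
    ob=[]
    for n in C:
        r=bot.place_of(n,t)
        if r and r[0]["score"]>.3:
            u=np.array(r[0]["centre"])*[560,420]; ob.append((C[n][1],C[n][2],u)); print(t,n,round(r[0]["score"],2),u.round(),ray(*ob[-1],z).round(3)[:2])
    if len(ob)>1: print("   tri",tri(ob).round(3))
print(bot.get_obs()["clock"])
E
python3 a.py; python3 -c "
import cv2,numpy as np
cv2.imwrite('pics/both0.png',cv2.resize(np.vstack([cv2.imread('pics/scene0.png'),cv2.imread('pics/side0.png')]),None,fx=.71,fy=.71))"
```

```text
paddle_white scene 0.71 [184. 238.] [ 0.495 -0.259]
paddle_white side 0.87 [304. 302.] [ 0.5   -0.263]
   tri [ 0.499 -0.262  0.061]
paddle_black scene 0.68 [165. 262.] [ 0.531 -0.33 ]
paddle_black side 0.91 [336. 320.] [ 0.536 -0.318]
   tri [ 0.534 -0.326  0.053]
green_button_top scene 0.54 [240. 213.] [ 0.486 -0.087]
green_button_top side 0.65 [333. 322.] [ 0.527 -0.321]
green_button_top wrist 0.56 [269. 267.] [ 0.485 -0.105]
   tri [ 0.534 -0.196  0.021]
red_button_top scene 0.37 [343. 164.] [0.47  0.302]
red_button_top side 0.65 [191. 152.] [0.481 0.308]
   tri [0.477 0.295 0.06 ]
yellow_button_top scene 0.66 [166. 223.] [ 0.409 -0.272]
yellow_button_top side 0.58 [270. 176.] [0.625 0.119]
yellow_button_top wrist 0.78 [406.  56.] [0.621 0.127]
   tri [ 0.547 -0.14   0.24 ]
lamp_switch scene 0.68 [181. 267.] [ 0.529 -0.292]
lamp_switch side 0.87 [317. 324.] [ 0.522 -0.284]
lamp_switch wrist 0.77 [289. 357.] [ 0.511 -0.293]
   tri [ 0.52  -0.288 -0.   ]
jar scene 0.81 [294. 265.] [ 0.688 -0.051]
jar side 0.81 [326. 224.] [ 0.688 -0.053]
jar wrist 0.97 [423. 216.] [ 0.687 -0.057]
   tri [ 0.688 -0.053  0.001]
solvent scene 0.65 [245. 292.] [ 0.69  -0.199]
solvent side 0.87 [364. 266.] [ 0.692 -0.205]
   tri [ 0.692 -0.202  0.001]
bowl scene 0.59 [294. 188.] [0.428 0.141]
bowl side 0.92 [193. 215.] [0.413 0.124]
bowl wrist 0.67 [211.  54.] [0.419 0.138]
   tri [ 0.417  0.143 -0.013]
magnifier scene 0.77 [166. 224.] [ 0.356 -0.259]
magnifier side 0.67 [241. 355.] [ 0.361 -0.276]
magnifier wrist 0.93 [190. 345.] [ 0.358 -0.27 ]
   tri [ 0.36  -0.268  0.   ]
weight scene 0.77 [332. 273.] [0.763 0.013]
weight wrist 0.85 [492. 163.] [0.764 0.013]
   tri [0.764 0.013 0.   ]
brushes scene 0.87 [405. 202.] [0.678 0.378]
brushes side 0.6 [248. 137.] [0.685 0.381]
brushes wrist 0.61 [271. 266.] [ 0.485 -0.132]
   tri [0.654 0.167 0.171]
1.95
```

View pics/scene0.png

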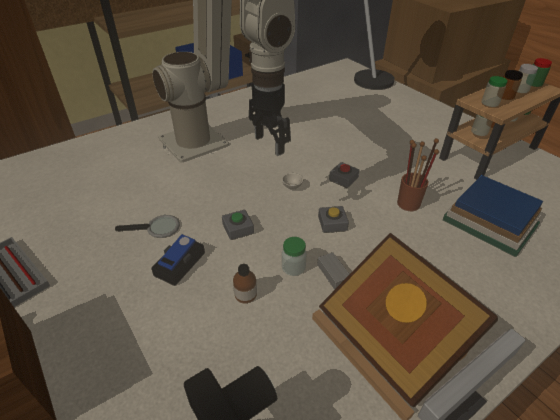

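View pics/side0.png

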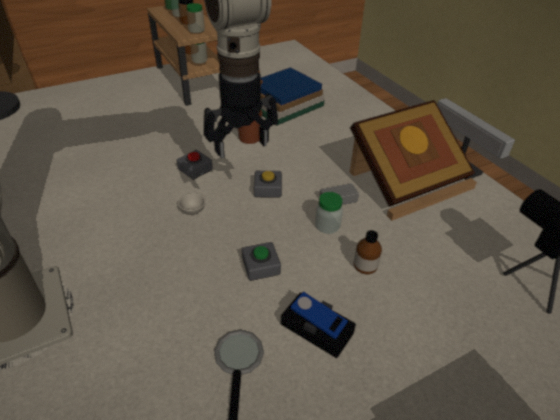

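The scene shows the blue paddle with its white dot at (184,240) and the black end at (165,262). The green button is at (238,217) in the scene view and (261,254) in the side view. The network's side-view hit for green, at (333,322), is really the paddle, so it is wrong. I'll close the fingers, move over the paddle's white end and measure again there.

```bash
python3 -m creep '[0,-0.04,0,0,0, 0,-0.08,0,0,0, 0,-0.12,0,0,0, 0,-0.16,0,0,0, 0,-0.2,0,0,0, 0,-0.23,0,0,0, 0,-0.25,0,0,0, 0,-0.26,0,0,0, 0,-0.26,0,0,0]'
cat > b.py <<'E'
from h import *
import sys
C={}
for n in ("scene","side","wrist"):
    C[n]=cam(n); cv2.imwrite(f"pics/{n}{sys.argv[1]}.png",C[n][0][:,:,::-1])
P=lambda n,X:(lambda p:p[:2]/p[2])(C[n][1]@(C[n][2]@np.r_[X,1])[:3])
# green button blob
g=[]
for n in C:
    hsv=cv2.cvtColor(C[n][0],cv2.COLOR_RGB2HSV); m=cv2.inRange(hsv,(50,110,40),(80,255,255))
    k,l,s,c=cv2.connectedComponentsWithStats(m); q=P(n,[.485,-.095,.052])
    b=[i for i in range(1,k) if s[i,4]>15 and np.hypot(*(c[i]-q))<60]
    for i in b: print("blob",n,c[i].round(1),s[i,4],ray(C[n][1],C[n][2],c[i],.051).round(3)[:2])
    if b: i=max(b,key=lambda i:s[i,4]); g.append((C[n][1],C[n][2],c[i]))
if len(g)>1: print("green tri",tri(g).round(3))
for t,z in (("paddle_white",.059),("paddle_black",.047),("green_button_top",.052),("lamp_switch",0)):
    for n in C:
        for r in bot.place_of(n,t)[:2]:
            u=np.array(r["centre"])*[560,420]; print(t,n,round(r["score"],2),u.round(),ray(C[n][1],C[n][2],u,z).round(3)[:2])
o=bot.get_obs(); print(o["clock"],o["eef_pos"],o["grip_width"],o["ft_force"])
E
python3 b.py 1
```

```text
clock: 2.7
eef_pos: [0.4997, -0.2619, 0.2309]
tool_rot: [0.708, 0.706, -0.0, -0.0]
ft_force: [0.3, 0.7, -0.7]
grip_width: -0.0001
grasp_force: 0.0
blob scene [285.6 244.5] 17 [ 0.655 -0.054]
blob side [260.5 252.3] 156 [ 0.486 -0.106]
blob wrist [268.5  23. ] 971 [ 0.487 -0.103]
green tri [ 0.534 -0.011 -0.078]
paddle_white scene 0.92 [183. 238.] [ 0.491 -0.261]
paddle_white scene 0.47 [167. 262.] [ 0.546 -0.328]
paddle_white side 0.67 [302. 301.] [ 0.497 -0.259]
paddle_white wrist 0.61 [280. 188.] [ 0.499 -0.263]
paddle_black scene 0.65 [165. 258.] [ 0.52  -0.324]
paddle_black side 0.6 [336. 320.] [ 0.538 -0.318]
paddle_black wrist 0.56 [305. 239.] [ 0.528 -0.33 ]
green_button_top scene 0.56 [240. 218.] [ 0.504 -0.099]
green_button_top side 0.52 [263. 251.] [ 0.491 -0.106]
green_button_top side 0.23 [326. 227.] [ 0.651 -0.106]
green_button_top wrist 0.74 [267.  22.] [ 0.486 -0.102]
lamp_switch scene 0.79 [180. 265.] [ 0.518 -0.291]
lamp_switch side 0.8 [319. 326.] [ 0.522 -0.289]
lamp_switch side 0.46 [336. 320.] [ 0.559 -0.294]
lamp_switch wrist 0.96 [290. 201.] [ 0.511 -0.295]
3.45 [ 0.49998061 -0.25993627  0.23130836] -8.698455785967976e-05 [ 0.40647463  0.16335343 -0.38882578]
```

View pics/wrist1.png

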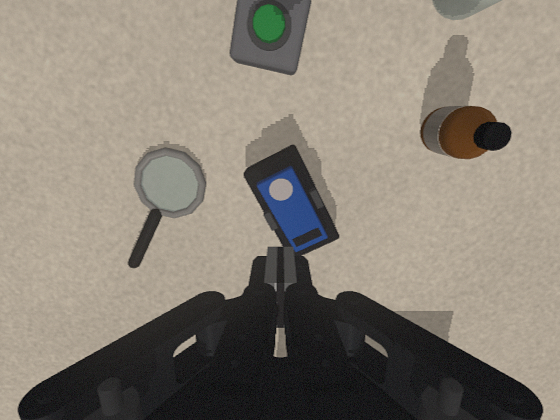

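The wrist view shows the white dot at (280,188), the black bar at (307,237) and the green button at (268,23). Together they give white ≈ (0.498,-0.262), black ≈ (0.530,-0.328) and green ≈ (0.486,-0.103). Next I'll press the white end.

```bash
python3 -m creep '[-0.002,-0.002,-0.04,0,0, -0.002,-0.002,-0.08,0,0, -0.002,-0.002,-0.12,0,0, -0.002,-0.002,-0.15,0,0, -0.002,-0.002,-0.166,0,0, -0.002,-0.002,-0.172,0,0, -0.002,-0.002,-0.177,0,0, -0.002,-0.002,-0.181,0,0, -0.002,-0.002,-0.184,0,0, -0.002,-0.002,-0.184,0,0]'
```

```text
clock: 4.28
eef_pos: [0.4983, -0.262, 0.0487]
tool_rot: [0.707, 0.707, 0.0, 0.001]
ft_force: [-0.9, 1.0, 1.9]
grip_width: -0.0
grasp_force: 1.0
```

```bash
python3 -m creep '[0,0,-0.002,0,0, 0,0,-0.004,0,0, 0,0,-0.005,0,0, 0,0,-0.005,0,0]'
```

```text
clock: 4.62
eef_pos: [0.4989, -0.2623, 0.0479]
tool_rot: [0.707, 0.707, 0.001, 0.002]
ft_force: [-9.7, 7.4, 26.8]
grip_width: -0.0002
grasp_force: 13.9
```

```bash
python3 -m creep '[0,0,0.002,0,0, 0,0,0.002,0,0, 0,0,0.03,0,0, 0,0,0.06,0,0, -0.004,0.04,0.075,0,0, -0.008,0.08,0.085,0,0, -0.012,0.12,0.085,0,0, -0.012,0.15,0.085,0,0, -0.012,0.159,0.085,0,0, -0.012,0.159,0.085,0,0]'; python3 b.py 2; python3 -c "
import cv2,numpy as np
a=cv2.imread('pics/wrist2.png')[:,:];b=cv2.imread('pics/side2.png')[190:400,200:400]
cv2.imwrite('pics/v2.png',np.hstack([cv2.resize(a,(400,300)),cv2.resize(b,(286,300))]))"
```

```text
clock: 5.45
eef_pos: [0.4872, -0.1013, 0.1288]
tool_rot: [0.706, 0.709, 0.001, 0.002]
ft_force: [-0.6, 0.3, -0.1]
grip_width: 0.0001
grasp_force: 0.0
blob side [260.6 252.4] 158 [ 0.486 -0.106]
blob wrist [281.8 210.1] 1205 [ 0.488 -0.101]
green tri [ 0.488 -0.103  0.047]
paddle_white scene 0.96 [183. 239.] [ 0.494 -0.262]
paddle_white scene 0.51 [339. 179.] [0.532 0.23 ]
paddle_white side 0.59 [304. 306.] [ 0.495 -0.27 ]
paddle_white wrist 0.61 [291. 368.] [ 0.496 -0.249]
paddle_black scene 0.72 [179. 265.] [ 0.56  -0.304]
paddle_black scene 0.64 [169. 258.] [ 0.524 -0.317]
paddle_black side 0.64 [331. 319.] [ 0.53  -0.313]
paddle_black wrist 0.39 [505. 143.] [ 0.653 -0.05 ]
green_button_top scene 0.4 [238. 215.] [ 0.489 -0.095]
green_button_top side 0.45 [262. 250.] [ 0.491 -0.103]
green_button_top wrist 0.92 [284. 212.] [ 0.489 -0.103]
lamp_switch scene 0.76 [180. 265.] [ 0.518 -0.291]
lamp_switch side 0.9 [320. 328.] [ 0.521 -0.294]
lamp_switch side 0.49 [334. 318.] [ 0.559 -0.288]
6.2 [ 0.4859748  -0.10309896  0.12725178] 9.734872767284178e-06 [ 0.2014971  -0.25282377  0.77587272]
```

View pics/v2.png

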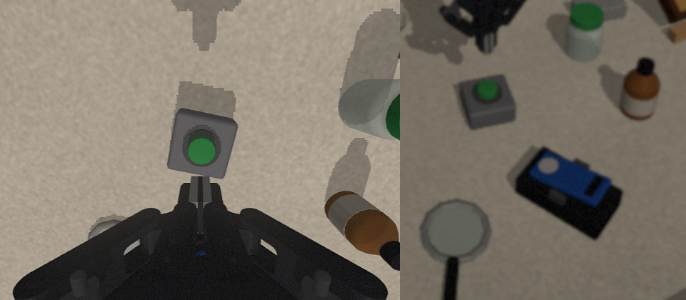

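Side crop: the white dot has dropped and the black end is up, so the lamp is on; the stop also took 27 N at z = 0.048. The green button is at (282,210) in the wrist view, i.e. (0.488,-0.102). Next I'll press it.

```bash
python3 -m creep '[0.002,0.001,-0.035,0,0, 0.002,0.001,-0.06,0,0, 0.002,0.001,-0.072,0,0, 0.002,0.001,-0.076,0,0, 0.002,0.001,-0.079,0,0, 0.002,0.001,-0.081,0,0, 0.002,0.001,-0.083,0,0, 0.002,0.001,-0.083,0,0]'
```

```text
clock: 6.87
eef_pos: [0.4882, -0.102, 0.046]
tool_rot: [0.707, 0.707, 0.0, 0.0]
ft_force: [-4.1, 1.3, 6.8]
grip_width: 0.0
grasp_force: 3.3
```

```bash
python3 -m creep '[0,0,-0.001,0,0, 0,0,-0.002,0,0, 0,0,-0.002,0,0, 0,0,-0.002,0,0, 0,0,-0.002,0,0]'; python3 -m creep '[0,0,0.01,0,0, 0,0,0.035,0,0, 0,0,0.07,0,0, 0.007,-0.04,0.085,0,0, 0.014,-0.08,0.085,0,0, 0.021,-0.12,0.085,0,0, 0.028,-0.16,0.085,0,0, 0.036,-0.2,0.085,0,0, 0.041,-0.224,0.085,0,0, 0.041,-0.224,0.085,0,0]'; python3 b.py 3 | grep -E "paddle|green|^[0-9]"; python3 -c "
import cv2,numpy as np
a=cv2.imread('pics/wrist3.png')[:,:];b=cv2.imread('pics/side3.png')[190:400,200:400]
cv2.imwrite('pics/v3.png',np.hstack([cv2.resize(a,(400,300)),cv2.resize(b,(286,300))]))"
```

```text
clock: 7.28
eef_pos: [0.4884, -0.102, 0.0457]
tool_rot: [0.707, 0.707, 0.001, 0.001]
ft_force: [-9.2, 2.3, 19.3]
grip_width: 0.0001
grasp_force: 9.9
clock: 8.12
eef_pos: [0.5304, -0.3321, 0.1282]
tool_rot: [0.709, 0.705, -0.0, 0.003]
ft_force: [0.3, 0.1, -0.6]
grip_width: -0.0002
grasp_force: 0.0
paddle_white scene 0.64 [185. 241.] [ 0.504 -0.263]
paddle_white scene 0.48 [162. 225.] [ 0.415 -0.284]
paddle_white side 0.63 [302. 304.] [ 0.493 -0.265]
paddle_white side 0.17 [262. 250.] [ 0.489 -0.107]
paddle_white wrist 0.97 [237. 124.] [ 0.499 -0.259]
paddle_black scene 0.76 [164. 259.] [ 0.521 -0.327]
paddle_black side 0.92 [337. 319.] [ 0.539 -0.317]
paddle_black wrist 0.91 [283. 215.] [ 0.53 -0.33]
green_button_top scene 0.48 [237. 212.] [ 0.477 -0.093]
8.8667 [ 0.52906303 -0.32580613  0.12737791] 0.00017812933836704645 [-0.29872133  0.60749397 -0.44760058]
```

View pics/v3.png

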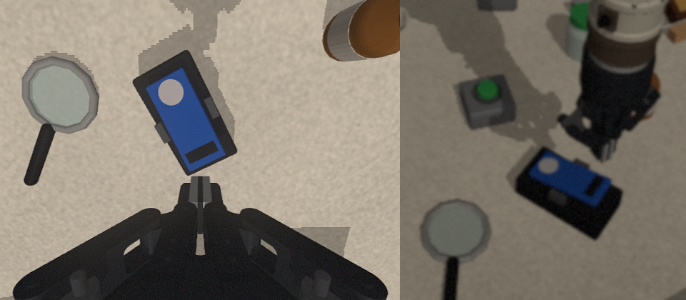

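The wrist view shows the black end at (283,215), i.e. (0.530,-0.328), with the box and bystanders undisturbed. Next I'll press lamp off.

```bash
python3 -m creep '[0.001,-0.001,-0.035,0,0, 0.001,-0.001,-0.055,0,0, 0.001,-0.001,-0.064,0,0, 0.001,-0.001,-0.070,0,0, 0.001,-0.001,-0.075,0,0, 0.001,-0.001,-0.079,0,0, 0.001,-0.001,-0.082,0,0, 0.001,-0.001,-0.084,0,0, 0.001,-0.001,-0.084,0,0, 0.001,-0.001,-0.084,0,0]'
```

```text
clock: 9.7
eef_pos: [0.5304, -0.3276, 0.0477]
tool_rot: [0.707, 0.707, 0.0, 0.002]
ft_force: [-8.9, 2.2, 18.5]
grip_width: -0.0001
grasp_force: 8.4
```

Firm stop reached at z = 0.0477. I'll hold briefly, lift clear and check.

```bash
python3 -m creep '[0,0,0,0,0, 0,0,0,0,0, 0,0,0.015,0,0, 0,0,0.05,0,0, 0,0,0.09,0,0, 0,0,0.13,0,0, 0,0,0.16,0,0, 0,0,0.18,0,0, 0,0,0.18,0,0, 0,0,0.18,0,0]'; python3 b.py 4 | grep -E "paddle|green|^[0-9]"; python3 -c "
import cv2,numpy as np
a=cv2.imread('pics/wrist4.png')[:,:];b=cv2.imread('pics/side4.png')[190:400,200:400]
cv2.imwrite('pics/v4.png',np.hstack([cv2.resize(a,(400,300)),cv2.resize(b,(286,300))]))"
```

```text
clock: 10.53
eef_pos: [0.5315, -0.3277, 0.226]
tool_rot: [0.707, 0.707, 0.001, 0.003]
ft_force: [0.2, 0.7, -0.0]
grip_width: -0.0002
grasp_force: 0.0
paddle_white scene 0.94 [182. 238.] [ 0.491 -0.262]
paddle_white side 0.84 [303. 302.] [ 0.498 -0.263]
paddle_white wrist 0.72 [248. 124.] [ 0.497 -0.263]
paddle_black scene 0.6 [165. 265.] [ 0.538 -0.333]
paddle_black side 0.94 [335. 321.] [ 0.534 -0.32 ]
paddle_black side 0.75 [340. 203.] [ 0.729 -0.046]
paddle_black wrist 0.62 [283. 185.] [ 0.532 -0.328]
green_button_top scene 0.71 [332. 274.] [ 0.797 -0.021]
green_button_top scene 0.68 [238. 213.] [ 0.484 -0.093]
green_button_top side 0.59 [270. 175.] [0.627 0.121]
green_button_top side 0.53 [263. 248.] [ 0.496 -0.099]
11.2833 [ 0.53000367 -0.32700006  0.22328784] 0.00012038167973262763 [-0.48309844 -0.7730975  -0.38518811]
```

View pics/v4.png

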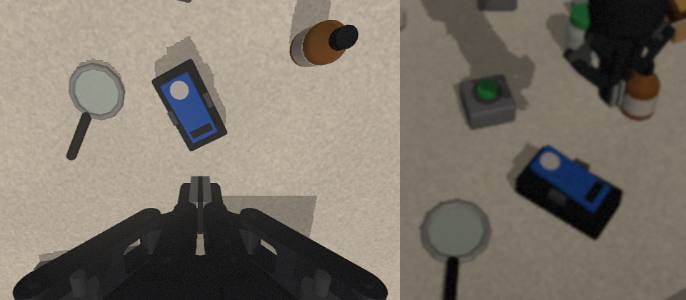

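The white dot is back up at (303,302) in the side view, as at the start, the black end is down, and nothing has been displaced. I'll hand the job in.

```bash
python3 -c "
from workcell import bot
print(bot.job_done())"
```

```text
the job is handed in; nothing more can be done
None
```

I pressed lamp on, then the shutter, then lamp off, each to its hard stop; the last images show the paddle at off and nothing I checked out of place, and the job is handed in (no verdict was returned).

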